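# Unlock the cake case by its colour code and open its door

## Robot

A 6-joint arm with a two-finger parallel gripper is mounted at the origin on the work surface. World frame = base frame: x ahead of the robot, y to its left, z up, the work surface at z = 0. Lengths are in m, angles in rad, forces in N, time in s.
With the tool pointing down it reaches from about 0.375 to 0.9 m from the base axis. Payload 3.1 kg.
Tool frame: the origin (TCP) lies midway between the tips of the shut fingers; the grasp point (between the pads) lies 19 mm behind it; z points along the fingers, y is the line along which they close (so a half turn about z gives the same grasp; the last joint's range is limited). The gripper opens to 87 mm and grips with 3 to 60 N. Pads are 19 mm wide; open, the fingers measure 117 mm over their backs; the gripper's body (75 mm by 190 mm) begins 51 mm behind the grasp point.
Start: joints at [-1.284, 0.527, 1.433, -0, 1.181, -0.178], TCP at [0.281, -0.558, 0.223] pointing down, gripper open.
Joint ranges: [-3.08, 3.08], [-0.75, 2.2], [0.22, 2.44], [-1.43, 4.57], [0, 2.65], [-2.85, 2.85]. Speed limits (rad/s): [2.79, 2.79, 3.14, 3.14, 3.14, 3.14].

## Interface

Orientations are given as a unit quaternion [x, y, z, w].
In Python, from rig import robot gives the robot as it stands.
- The arm moves only by the shell command python3 -m jog 'ROWS' [FORCE]. ROWS is a JSON object of lists of equal length, an entry for each row: "dp": the shift along the tool's x, y, z in mm, a list of three; "delta_rot": the turn, a rotation vector about the tool's x, y, z in rad, a list of three; "gripper": the opening, from -1 (shut) to 1 (fully open). A call has 1 to 12 rows; each row is the pose to reach, as a shift and turn from the pose commanded when the call began, along the tool's axes at that moment; what a row does not reach only later rows make up. A row lasts 1/10 s, in which the tool goes at most 50 mm and 8.59 degrees, less where a joint would pass 70% of its speed; a pose out of reach is approached as far as the arm can. A call with a gripper value outside its range is refused whole. The fingers move at their own pace and stop on an object; FORCE is the grip in N (left out, the last holds). Time passes only in rows, so rows that repeat a pose let the fingers close. It gives the time, the measured TCP pose, the force, the opening and the grip force at its end, in the units of the state.
- robot.get_obs(): the state, without advancing time (a new reading comes with each control period).
- robot.camera(name): name is "scene" or "top" or "wrist"; returns the picture (420x560x3 uint8, red, green, blue); there is no depth.
- robot.camera_model(name): a dict with "fx", "fy", "cx", "cy" (pixels), "xyz" and "orientation" of the camera in the world; the wrist camera has in their place "T_tool_cam" (4x4, takes a point from camera to tool coordinates, whose origin is the TCP and whose axes are the flange's). Camera axes: x right, y down, z forward; pixel columns grow to the right and rows downward; lengths in m; the calibration is good to about 2 mm. A picture is of the moment at which its call begins: read the wrist's pose just before it. camera_model takes no time and is no camera call.
- robot.hand_in(): hands the job in; it is judged then, once.
Trained networks look in the newest picture that a camera, given by its name, has taken for a name from the list of things; names that differ only in an ending like _2 or _b are one class to them, and where a whole thing is asked for, a point or a joint stands for the part that bears it (a point fixed in the world has none). Each returns a list of dicts, best first, with "score" (0 to 1); they miss things now and then, are a little off and sometimes report something else, mostly with a low value. They report only what shows in the picture. A call takes as long as a camera call.
- robot.search_frame(name, camera): "rect" ([left, top, right, bottom] in pixels, round what is visible of it).
The state is a dict: "time": time; "q": joint angles; "joint_velocities": joint speeds; "joint_torque": joint torques, N m; "position": TCP position; "tool_rot": TCP orientation; "ft_force": force on the tool from outside, world axes, zero at the start; "moment": the same for the moment, N m; "grip_width": finger opening in m; "grip_force": force on a finger pad.
Only numpy, scipy, OpenCV 4.12 (cv2) and the standard library are available. Lean on these libraries where they do the work, as an engineer would, in place of code of your own. Each camera call takes 0.05 s, during which the arm holds its last target. There are 200 camera calls.

## Task

Unlock the cake case for restocking: with its door still shut, enter the code on the lock console by pressing the blue key, then the yellow, then the green, each alone and fully down for a moment before letting it come up. Never press the red alarm key. Then swing the case's door open by its handle to about 70 degrees (at least 60), let go of it and leave it open, without banging it about or disturbing the other things on the counter.

Things in the scene. Friction and masses are not known exactly. Their poses are not given: they have to be found in the camera images.
- case_front (a point): the cake case, a black and clear countertop display 240 deep (x) x 420 wide (y) x 250 mm high, fixed to the counter. This point: middle of the lower edge of its front, on the counter; axes of the case: front faces its own -x, z up. The right half of the front (own y from -0.2 to 0) is the door, the left half a fixed pane
- door_hinge (a point): point on the door's upright hinge axis, at the door's left edge (seen from the robot), level with the door's top edge, 232 mm above the counter. Axes turn with the door: x through the door into the case when shut, -y from the hinge along the door towards the handle
- door_handle (a point): the top end of the door's upright steel bar handle, on its axis, 232 mm above the counter: 14 mm thick, 131 mm long downwards, free at the top for a pinch from above, fingers either side along the door's width. Its axis is 45 mm in front of the door's mid-plane (31 mm gap behind the bar), 170 mm from the hinge along the door. Axes as door_hinge
- door (a joint): door angle: 0 shut, grows as it swings out towards the robot (clockwise from above, about door_hinge), stop at 1.9 rad. The door is 200 mm wide, 182 mm high, 14 mm thick; its lower edge is 53 mm above the counter. It turns stiffly (about 0.12 N m of friction) and stays where it is left
- console: lock console, a grey box with a white top, 180 x 180 mm, 41 mm high, fixed to the counter; origin at the centre of its underside. It carries the four keys, upright, in a square with 80 mm between neighbours; which colour sits where varies
- key_blue_top (a point): centre of the top of the blue key, a round blue push key 36 mm across in a black collar 52 mm across; when up its top is 65 mm above the counter and 12 mm above the collar, and it is pressed straight down. The point moves with the key
- key_blue (a joint): how far the blue key is down: 0 up, 0.008 m fully down. A spring resists with 1.5 N at first, 5 N fully down, and raises it again
- key_yellow_top (a point): centre of the top of the yellow key, a round yellow push key 36 mm across in a black collar 52 mm across; when up its top is 65 mm above the counter and 12 mm above the collar, and it is pressed straight down. The point moves with the key
- key_yellow (a joint): how far the yellow key is down: 0 up, 0.008 m fully down. A spring resists with 1.5 N at first, 5 N fully down, and raises it again
- key_green_top (a point): centre of the top of the green key, a round green push key 36 mm across in a black collar 52 mm across; when up its top is 65 mm above the counter and 12 mm above the collar, and it is pressed straight down. The point moves with the key
- key_green (a joint): how far the green key is down: 0 up, 0.008 m fully down. A spring resists with 1.5 N at first, 5 N fully down, and raises it again
- key_red_top (a point): centre of the top of the red key, a round red push key 36 mm across in a black collar 52 mm across; when up its top is 65 mm above the counter and 12 mm above the collar, and it is pressed straight down. The point moves with the key
- key_red (a joint): how far the red key is down: 0 up, 0.008 m fully down. A spring resists with 1.5 N at first, 5 N fully down, and raises it again
- mug: bystander: white mug, 76 mm across, 90 mm high, with a handle; origin: centre of its underside
- shaker: bystander: clear glass sugar jar with a steel cap, 64 mm across, 130 mm high; origin: centre of its underside
- cake_tray: bystander: pink tray 110 x 160 mm with a slab of cake, 38 mm high in all; it lies low in front of the case and the door swings clear over it; origin: centre of its underside
- server: bystander: cake spatula lying flat; origin: in the middle of the tool
- tip_jar: bystander: amber glass jar with a brass cap, 90 mm across, 130 mm high; origin: centre of its underside

How it is judged:
By the outcome, as a careful person would: the job done as asked, in the order asked, and still so for the second after the job is handed in, with the robot touching nothing.
It also fails if it takes over 67 s, if anything falls off the work surface, if the arm or the gripper's body presses on something with over 40 N, if the wrist force passes 120 N, or if a joint passes its speed limit or range.

## Working session

There is one attempt and no reset: what is moved stays moved. The work goes in short steps, Python scripts to look and compute and a shell command to move; the robot and the scene stay as the last step left them, time stands still between calls to the robot, and variables do not carry over. Pictures are saved under pics/ and viewed, at most 10 in all, crops included, and the job is handed in when it is done.

```bash
mkdir -p pics; ls
python3 - <<'E'
from rig import robot
import cv2
o=robot.get_obs(); print(o['time'],o['position'],o['tool_rot'],o['grip_width'])
for c in ['scene','top']:
    im=robot.camera(c); cv2.imwrite(f'pics/{c}0.png',im[:,:,::-1])
    m=robot.camera_model(c); print(c,m)
    for n in ['case_front','door_hinge','door_handle','console','key_blue_top','key_yellow_top','key_green_top','key_red_top','mug','shaker','cake_tray','server','tip_jar']:
        try: print(n,[( [round(float(v)) for v in d['rect']],round(d['score'],2)) for d in robot.search_frame(n,c)[:2]])
        except Exception as e: print(n,e)
E
```

```text
pics
0.0 [ 0.28049744 -0.55767356  0.22156247] [ 9.73003090e-01  2.30789432e-01 -6.42804901e-05 -1.10513596e-03] 0.08726912430891294
scene {'fx': 444.429779229841, 'fy': 444.429779229841, 'cx': 277.16469919702695, 'cy': 214.27910527095514, 'xyz': array([0.93007014, 0.78447392, 1.33254042]), 'orientation': array([ 0.23916367,  0.91811775, -0.30731938, -0.0735889 ])}
case_front [([145, 211, 309, 391], 0.57)]
door_hinge [([212, 210, 259, 256], 0.81), ([215, 154, 271, 207], 0.19)]
door_handle [([213, 213, 259, 253], 0.76), ([145, 209, 310, 390], 0.74)]
console [([216, 153, 272, 206], 0.79)]
key_blue_top [([284, 210, 338, 254], 0.67), ([214, 210, 259, 253], 0.64)]
key_yellow_top [([250, 174, 261, 182], 0.56)]
key_green_top [([234, 178, 240, 186], 0.43), ([217, 211, 259, 252], 0.33)]
key_red_top [([226, 164, 234, 176], 0.47), ([253, 171, 262, 182], 0.33)]
mug [([225, 130, 253, 156], 0.65), ([214, 210, 259, 250], 0.59)]
shaker [([186, 154, 204, 187], 0.57), ([211, 212, 256, 254], 0.54)]
cake_tray [([284, 214, 337, 254], 0.87)]
server [([328, 262, 408, 291], 0.96)]
tip_jar [([357, 312, 389, 
[... 229 characters left out ...]
898, -0.03174445])}
case_front [([109, 30, 301, 184], 0.96), ([412, 151, 445, 179], 0.58)]
door_hinge [([220, 129, 300, 168], 0.73)]
door_handle [([221, 127, 301, 169], 0.62)]
console [([352, 191, 424, 261], 0.6), ([220, 125, 301, 169], 0.38)]
key_blue_top [([397, 234, 411, 247], 0.57)]
key_yellow_top [([370, 235, 382, 242], 0.71)]
key_green_top [([373, 201, 384, 215], 0.69)]
key_red_top [([401, 204, 411, 219], 0.67)]
mug [([439, 224, 475, 262], 0.74), ([400, 205, 412, 220], 0.2)]
shaker [([412, 152, 447, 178], 0.94)]
cake_tray [([238, 240, 304, 288], 0.77), ([169, 236, 211, 340], 0.59)]
server [([171, 239, 210, 340], 0.95), ([353, 191, 424, 262], 0.31)]
tip_jar [([87, 230, 130, 263], 0.58)]
```

View pics/top0.png

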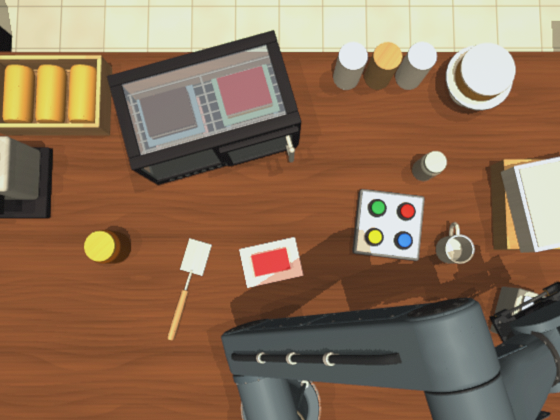

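View pics/scene0.png

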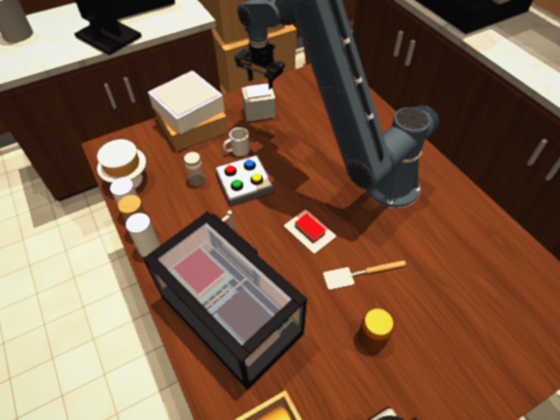

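The top view shows green (377,208), red (408,211), yellow (375,237), blue (404,240). The case is at upper left with its handle near (290,147). I'll zoom in on the case and compute key positions.

```bash
cat > h.py <<'E'
import numpy as np, cv2
from rig import robot
from scipy.spatial.transform import Rotation as R
def pix2w(c,uv,z):
    m=robot.camera_model(c); r=R.from_quat(m['orientation']).as_matrix()
    d=r@np.array([(uv[0]-m['cx'])/m['fx'],(uv[1]-m['cy'])/m['fy'],1]); p=np.array(m['xyz'])
    return p+d*(z-p[2])/d[2]
def w2pix(c,P):
    m=robot.camera_model(c); q=R.from_quat(m['orientation']).inv().apply(np.array(P)-m['xyz'])
    return np.array([m['fx']*q[0]/q[2]+m['cx'],m['fy']*q[1]/q[2]+m['cy']])
E
python3 - <<'E'
from h import *
im=cv2.imread('pics/top0.png'); hsv=cv2.cvtColor(im,cv2.COLOR_BGR2HSV)
for n,(x,y) in dict(green=(377,208),red=(408,211),yellow=(375,237),blue=(404,240)).items():
    h0=int(hsv[y,x,0]); w=hsv[y-13:y+14,x-13:x+14].astype(int)
    dh=np.abs(w[...,0]-h0); dh=np.minimum(dh,180-dh); mk=(dh<12)&(w[...,1]>120)&(w[...,2]>60)
    k,l,st,ce=cv2.connectedComponentsWithStats(mk.astype(np.uint8)); i=1+st[1:,4].argmax()
    c=ce[i]+[x-13,y-13]; print(n,c.round(1),st[i],pix2w('top',c,.065).round(4))
c=cv2.resize(im[25:195,100:312],None,fx=3.5,fy=3.5,interpolation=cv2.INTER_CUBIC); cv2.imwrite('pics/casecrop.png',c)
E
```

```text
green [377.7 207. ] [  7   6  14  13 145] [ 0.5429 -0.2665  0.065 ]
red [406.9 210.6] [  5   6  15  14 165] [ 0.5333 -0.3455  0.065 ]
yellow [374.6 236.4] [  6   6  14  14 163] [ 0.4632 -0.2568  0.065 ]
blue [404.  239.8] [  6   6  15  14 155] [ 0.454  -0.3358  0.065 ]
```

View pics/casecrop.png

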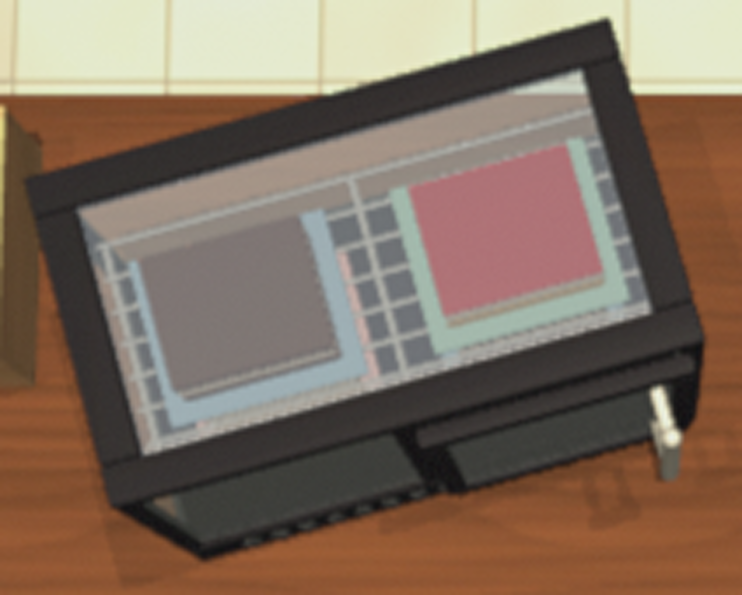

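Run:
```python
from h import *
pts=[(703,340),(110,500),(27,180),(608,20)]  # FR FL BL BR
W=[pix2w('top',(100+u/3.5-.36,25+v/3.5-.36),.25) for u,v in pts]
for w in W: print(w.round(4))
FR,FL,BL,BR=[w[:2] for w in W]
print('w',np.linalg.norm(FL-FR),np.linalg.norm(BL-BR),'d',np.linalg.norm(BR-FR),np.linalg.norm(BL-FL))
y=(FL-FR)+(BL-BR); a1=np.arctan2(-y[0],y[1]); x=(BR-FR)+(BL-FL); a2=np.arctan2(x[1],x[0]); print(np.degrees([a1,a2]))
c=(FR+FL+BL+BR)/4
# rigid fit (Kabsch) to nominal corners, axes x depth, y left
N=np.array([[0,-.21],[0,.21],[.24,.21],[.24,-.21]]); P=np.array([FR,FL,BL,BR])
H=(N-N.mean(0)).T@(P-P.mean(0)); U,S,V=np.linalg.svd(H); Rm=V.T@np.diag([1,np.linalg.det(V.T@U.T)])@U.T; t=P.mean(0)-Rm@N.mean(0)
yaw=np.arctan2(Rm[1,0],Rm[0,0]); print('yaw',yaw,np.degrees(yaw),'front',t)
hm=pix2w('top',(100+671/3.5-.36,25+437/3.5-.36),.232); print('handle',hm.round(4),'in case',(Rm.T@(hm[:2]-t)).round(4))
for hx in (-.045,-.052,-.038):
  p=t+Rm@[hx,-.17]; print(hx,p.round(4),w2pix('top',[*p,.232]),w2pix('scene',[*p,.232]))
for n,uv in dict(mug=(456,248),shaker=(434,163),tray=(270,263)).items(): print(n,pix2w('top',uv,.05).round(3))
im=cv2.imread('pics/scene0.png'); c=cv2.resize(im[180:280,180:300],None,fx=5,fy=5,interpolation=cv2.INTER_CUBIC); cv2.imwrite('pics/scrop.png',c)
```

```text
[ 0.7274 -0.0521  0.25  ]
[0.6168 0.3484 0.25  ]
[0.8393 0.4116 0.25  ]
[0.9538 0.0131 0.25  ]
w 0.41553025954545103 0.41458476449589254 d 0.23560668217889552 0.2312012234039036
[15.73903427 15.96765388]
yaw 0.27566835027735925 15.794633016226722 front [0.66887544 0.14757016]
handle [ 0.6643 -0.0305  0.232 ] in case [-0.0529 -0.1701]
-0.045 [ 0.6718 -0.0283] [290.42288099 146.40121371] [227.46454238 211.65252029]
-0.052 [ 0.6651 -0.0302] [291.21597872 149.15282223] [229.16162066 210.38202482]
-0.038 [ 0.6786 -0.0264] [289.63057604 143.65235571] [225.76031434 212.92836833]
mug [ 0.432 -0.481  0.05 ]
shaker [ 0.667 -0.427  0.05 ]
tray [0.392 0.026 0.05 ]
```

View pics/scrop.png

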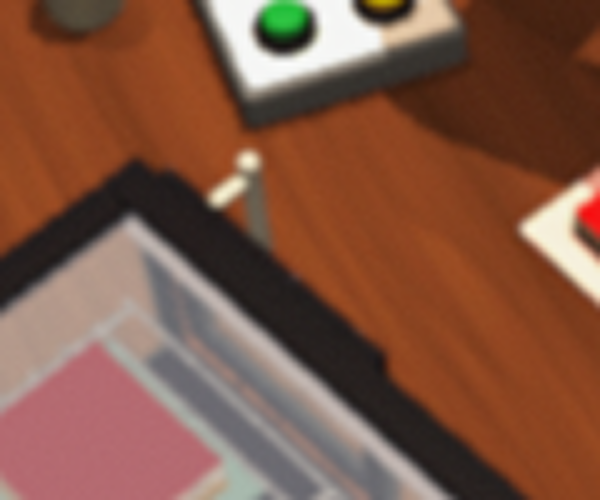

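Both cameras agree on the handle top, at (0.6645, -0.030), with the hinge near (0.6615, 0.1455). The scene crop shows the handle top at about (229.4, 211.6), against a predicted (229.2, 210.4). Key spacing comes out at 80 mm as specified. Next I go above blue, turning the tool so its x is world -x and its y is world +y, with the fingers shut.

```bash
python3 -m jog '{"dp":[[255,-120,0],[255,-120,0],[255,-120,0],[255,-120,0],[255,-120,0],[255,-120,0],[255,-120,60],[255,-120,110],[255,-120,110],[255,-120,110],[255,-120,110],[255,-120,110]],"delta_rot":[[0,0,-2.677],[0,0,-2.677],[0,0,-2.677],[0,0,-2.677],[0,0,-2.677],[0,0,-2.677],[0,0,-2.677],[0,0,-2.677],[0,0,-2.677],[0,0,-2.677],[0,0,-2.677],[0,0,-2.677]],"gripper":[-1,-1,-1,-1,-1,-1,-1,-1,-1,-1,-1,-1]}' 20; python3 -c "
from h import *
o=robot.get_obs();print(o['q'],R.from_quat(o['tool_rot']).as_matrix().round(3))"
```

```text
time: 2.6
position: [0.4548, -0.3367, 0.1122]
tool_rot: [0.421, 0.907, 0.0, -0.0]
ft_force: [-0.2, 0.5, 0.6]
grip_width: 0.0029
grip_force: 0.0
[-8.34746072e-01  6.00177392e-01  1.68012293e+00  1.49130877e-05
  8.61668665e-01 -1.53602907e+00] [[-0.645  0.764 -0.   ]
 [ 0.764  0.645  0.   ]
 [ 0.    -0.    -1.   ]]
```

```bash
python3 -m jog '{"dp":[[0,0,0],[0,0,0],[0,0,0],[0,0,0],[0,0,0],[0,0,0],[0,0,0],[0,0,0]],"delta_rot":[[0,0,-0.87],[0,0,-0.87],[0,0,-0.87],[0,0,-0.87],[0,0,-0.87],[0,0,-0.87],[0,0,-0.87],[0,0,-0.87]],"gripper":[-1,-1,-1,-1,-1,-1,-1,-1]}' 20
python3 - <<'E'
from h import *
o=robot.get_obs();print(R.from_quat(o['tool_rot']).as_matrix().round(3))
m=robot.camera_model('wrist'); im=robot.camera('wrist'); cv2.imwrite('pics/wrist1.png',im[:,:,::-1])
T=np.eye(4);T[:3,:3]=R.from_quat(o['tool_rot']).as_matrix();T[:3,3]=o['position'];T=T@m['T_tool_cam'];Ti=np.linalg.inv(T)
for n,p in dict(green=(.5429,-.2665),red=(.5333,-.3455),yellow=(.4632,-.2568),blue=(.454,-.3358)).items():
    q=Ti@[*p,.065,1]; print(n,(m['fx']*q[0]/q[2]+m['cx']).round(),(m['fy']*q[1]/q[2]+m['cy']).round(), [([round(float(v)) for v in d['rect']],round(d['score'],2)) for d in robot.search_frame(f'key_{n}_top','wrist')[:2]])
E
```

```text
time: 3.4
position: [0.4548, -0.3367, 0.1126]
tool_rot: [0.004, 1.0, -0.0, 0.0]
ft_force: [0.7, 0.1, 1.2]
grip_width: 0.0007
grip_force: 0.0
[[-1.     0.008  0.   ]
 [ 0.008  1.    -0.   ]
 [-0.    -0.    -1.   ]]
green 370.0 330.0 []
red 273.0 321.0 [([274, 330, 290, 341], 0.52)]
yellow 392.0 239.0 [([366, 214, 415, 262], 0.83)]
blue 284.0 228.0 []
```

View pics/wrist1.png

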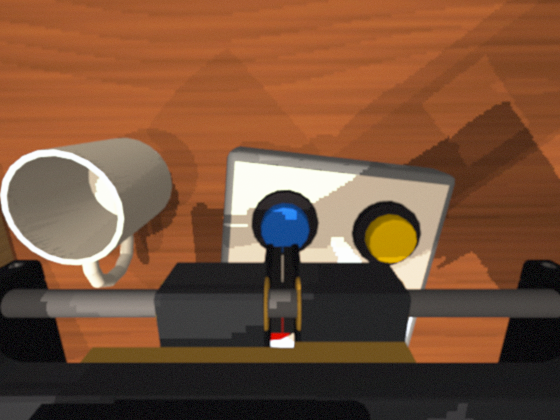

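The wrist picture shows blue at (285,227) and yellow at (391,239), within 1–2 px of prediction, with the finger tips lined up over blue. Pressing blue.

```bash
python3 -m jog '{"dp":[[1,1,20],[1,1,38],[1,1,44],[1,1,49],[1,1,53],[1,1,56],[1,1,57],[1,1,57],[1,1,57],[1,1,57],[1,1,57],[1,1,57]],"delta_rot":[[0,0,0],[0,0,0],[0,0,0],[0,0,0],[0,0,0],[0,0,0],[0,0,0],[0,0,0],[0,0,0],[0,0,0],[0,0,0],[0,0,0]],"gripper":[-1,-1,-1,-1,-1,-1,-1,-1,-1,-1,-1,-1]}'
```

```text
time: 4.85
position: [0.4534, -0.3353, 0.0573]
tool_rot: [0.003, 1.0, 0.0, -0.0]
ft_force: [-3.0, 2.4, 10.9]
grip_width: 0.0003
grip_force: 5.6
```

```bash
python3 -m jog '{"dp":[[0,0,-15],[0,0,-35],[0,0,-35],[-9,79,-35],[-9,79,-35],[-9,79,-35],[-9,79,-35],[-9,79,-35]],"delta_rot":[[0,0,0],[0,0,0],[0,0,0],[0,0,0],[0,0,0],[0,0,0],[0,0,0],[0,0,0]],"gripper":[-1,-1,-1,-1,-1,-1,-1,-1]}'
```

```text
time: 5.65
position: [0.4638, -0.2581, 0.0905]
tool_rot: [0.003, 1.0, -0.001, 0.001]
ft_force: [0.1, -0.0, -0.0]
grip_width: 0.0001
grip_force: 0.0
```

```bash
python3 -m jog '{"dp":[[0,1,16],[0,1,21],[0,1,26],[0,1,30],[0,1,34],[0,1,35],[0,1,35],[0,1,35],[0,1,35],[0,1,35],[0,1,35],[0,1,35]],"delta_rot":[[0,0,0],[0,0,0],[0,0,0],[0,0,0],[0,0,0],[0,0,0],[0,0,0],[0,0,0],[0,0,0],[0,0,0],[0,0,0],[0,0,0]],"gripper":[-1,-1,-1,-1,-1,-1,-1,-1,-1,-1,-1,-1]}'
```

```text
time: 6.85
position: [0.4631, -0.2566, 0.0573]
tool_rot: [0.003, 1.0, -0.001, 0.0]
ft_force: [-3.9, -0.6, 14.0]
grip_width: 0.0002
grip_force: 6.6
```

```bash
python3 -m jog '{"dp":[[0,0,-15],[0,0,-35],[0,0,-35],[-80,-9,-35],[-80,-9,-35],[-80,-9,-35],[-80,-9,-35],[-80,-9,-35]],"delta_rot":[[0,0,0],[0,0,0],[0,0,0],[0,0,0],[0,0,0],[0,0,0],[0,0,0],[0,0,0]],"gripper":[-1,-1,-1,-1,-1,-1,-1,-1]}'
```

```text
time: 7.65
position: [0.5414, -0.2642, 0.0895]
tool_rot: [0.003, 1.0, 0.001, -0.001]
ft_force: [0.2, 0.4, -0.4]
grip_width: 0.0003
grip_force: 0.0
```

```bash
python3 -m jog '{"dp":[[-1,-2,15],[-1,-2,20],[-1,-2,25],[-1,-2,29],[-1,-2,33],[-1,-2,34],[-1,-2,34],[-1,-2,34],[-1,-2,34],[-1,-2,34],[-1,-2,34],[-1,-2,34]],"delta_rot":[[0,0,0],[0,0,0],[0,0,0],[0,0,0],[0,0,0],[0,0,0],[0,0,0],[0,0,0],[0,0,0],[0,0,0],[0,0,0],[0,0,0]],"gripper":[-1,-1,-1,-1,-1,-1,-1,-1,-1,-1,-1,-1]}'
```

```text
time: 8.85
position: [0.543, -0.2668, 0.0574]
tool_rot: [0.003, 1.0, 0.0, -0.001]
ft_force: [-4.8, 1.8, 8.8]
grip_width: 0.0006
grip_force: 4.0
```

```bash
python3 -m jog '{"dp":[[0,0,-20],[0,0,-70],[0,0,-120],[0,0,-170],[0,0,-220],[0,0,-245],[-120,238,-245],[-120,238,-245],[-120,238,-245],[-120,238,-245],[-120,238,-245],[-120,238,-245]],"delta_rot":[[0,0,0],[0,0,0],[0,0,0],[0,0,0],[0,0,0],[0,0,0],[0,0,-0.284],[0,0,-0.284],[0,0,-0.284],[0,0,-0.284],[0,0,-0.284],[0,0,-0.284]],"gripper":[-1,-1,-1,-1,-1,-1,0.3,0.3,0.3,0.3,0.3,0.3]}' 25
python3 - <<'E'
from h import *
o=robot.get_obs();M=R.from_quat(o['tool_rot']).as_matrix();print(o['position'],M.round(3))
m=robot.camera_model('wrist'); im=robot.camera('wrist'); cv2.imwrite('pics/wrist2.png',im[:,:,::-1])
T=np.eye(4);T[:3,:3]=M;T[:3,3]=o['position'];T=T@m['T_tool_cam'];Ti=np.linalg.inv(T)
q=Ti@[.6645,-.03,.232,1]; print((m['fx']*q[0]/q[2]+m['cx']).round(),(m['fy']*q[1]/q[2]+m['cy']).round(),m['fx']/q[2])
print(M.T@(np.array([.6645,-.03,.195])-o['position'])*1000)
im=robot.camera('top'); cv2.imwrite('pics/top2.png',im[:,:,::-1])
for n in ['green','red','yellow','blue']: print(n,robot.search_frame(f'key_{n}_top','top')[:1])
E
```

```text
time: 10.05
position: [0.6672, -0.0248, 0.3012]
tool_rot: [-0.141, 0.99, 0.001, 0.001]
ft_force: [-0.4, -0.8, 0.3]
grip_width: 0.0405
grip_force: 0.0
[ 0.66722043 -0.02484214  0.30124138] [[-0.96  -0.279  0.002]
 [-0.279  0.96   0.002]
 [-0.002  0.001 -1.   ]]
278.0 214.0 1267.371474706045
[  4.31753333  -4.33943121 106.22506193]
green [{'rect': [373.4, 203.3, 383.5, 218.2], 'score': 0.67}]
red [{'rect': [399.4, 202.5, 412.3, 219.2], 'score': 0.66}]
yellow [{'rect': [366.2, 232.3, 382.5, 245.5], 'score': 0.72}]
blue [{'rect': [400.2, 237.1, 411.6, 245.1], 'score': 0.43}]
```

View pics/wrist2.png

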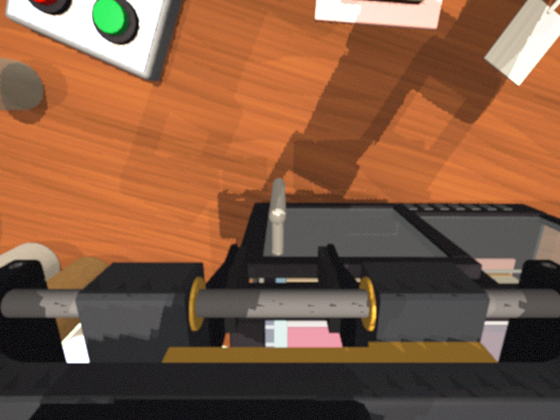

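The bar top appears at (278,214), exactly where predicted. Descending around it.

```bash
python3 -m jog '{"dp":[[4,-4,20],[4,-4,50],[4,-4,65],[4,-4,80],[4,-4,95],[4,-4,105],[4,-4,105],[4,-4,105]],"delta_rot":[[0,0,0],[0,0,0],[0,0,0],[0,0,0],[0,0,0],[0,0,0],[0,0,0],[0,0,0]],"gripper":[0.3,0.3,0.3,0.3,0.3,0.3,0.3,0.3]}' 25
```

```text
time: 11.15
position: [0.6628, -0.0358, 0.197]
tool_rot: [-0.138, 0.99, -0.0, 0.0]
ft_force: [0.4, 0.1, 0.5]
grip_width: 0.0565
grip_force: 0.0
```

```bash
python3 -m jog '{"dp":[[-3,5,1],[-3,5,1],[-3,5,1],[-3,5,1],[-3,5,1],[-3,5,1],[-3,5,1],[-3,5,1]],"delta_rot":[[0,0,0],[0,0,0],[0,0,0],[0,0,0],[0,0,0],[0,0,0],[0,0,0],[0,0,0]],"gripper":[0.3,0.3,-1,-1,-1,-1,-1,-1]}' 20
python3 - <<'E'
from h import *
o=robot.get_obs();M=R.from_quat(o['tool_rot']).as_matrix();print(o['position'],np.arctan2(M[1,1],M[0,1]),o['moment'])
E
```

```text
time: 11.95
position: [0.6642, -0.0292, 0.1955]
tool_rot: [-0.139, 0.99, 0.0, -0.0]
ft_force: [0.4, 0.1, -0.3]
grip_width: 0.0166
grip_force: 0.0
[ 0.66420792 -0.02918344  0.19553162] 1.8489996292173472 [ 0.08284751 -0.08141163 -0.03766334]
```

```bash
python3 -m jog '{"dp":[[0,0,0],[0,0,0],[0,0,0],[0,0,0]],"delta_rot":[[0,0,0],[0,0,0],[0,0,0],[0,0,0]],"gripper":[-1,-1,-1,-1]}' 20
python3 - <<'E'
from h import *
for d in range(1,37):
    t=np.radians(d);c,s=np.cos(t),np.sin(t); print(d,round(t,3),round(1000*(.045*c+.17*s-.045),1),round(1000*(.045*s-.17*c+.17),1),end=' | ')
E
```

```text
time: 12.35
position: [0.6643, -0.0298, 0.1955]
tool_rot: [-0.139, 0.99, -0.0, 0.0]
ft_force: [-0.2, -2.5, -0.7]
grip_width: 0.0131
grip_force: 20.0
1 0.017 3.0 0.8 | 2 0.035 5.9 1.7 | 3 0.052 8.8 2.6 | 4 0.07 11.7 3.6 | 5 0.087 14.6 4.6 | 6 0.105 17.5 5.6 | 7 0.122 20.4 6.8 | 8 0.14 23.2 7.9 | 9 0.157 26.0 9.1 | 10 0.175 28.8 10.4 | 11 0.192 31.6 11.7 | 12 0.209 34.4 13.1 | 13 0.227 37.1 14.5 | 14 0.244 39.8 15.9 | 15 0.262 42.5 17.4 | 16 0.279 45.1 19.0 | 17 0.297 47.7 20.6 | 18 0.314 50.3 22.2 | 19 0.332 52.9 23.9 | 20 0.349 55.4 25.6 | 21 0.367 57.9 27.4 | 22 0.384 60.4 29.2 | 23 0.401 62.8 31.1 | 24 0.419 65.3 33.0 | 25 0.436 67.6 34.9 | 26 0.454 70.0 36.9 | 27 0.471 72.3 39.0 | 28 0.489 74.5 41.0 | 29 0.506 76.8 43.1 | 30 0.524 79.0 45.3 | 31 0.541 81.1 47.5 | 32 0.559 83.2 49.7 | 33 0.576 85.3 51.9 | 34 0.593 87.4 54.2 | 35 0.611 89.4 56.6 | 36 0.628 91.3 58.9 |
```

The bar is gripped (20 N, 13 mm). I'll start with a gentle 9° swing to check that the door is unlocked and the arc is right.

```bash
python3 -m jog '{"dp":[[3,1,0],[6,2,0],[12,4,0],[17,6,0],[23,8,0],[26,9,0],[26,9,0],[26,9,0]],"delta_rot":[[0,0,0.017],[0,0,0.035],[0,0,0.07],[0,0,0.105],[0,0,0.14],[0,0,0.157],[0,0,0.157],[0,0,0.157]],"gripper":[-1,-1,-1,-1,-1,-1,-1,-1]}' 20
```

```text
time: 13.15
position: [0.6362, -0.0277, 0.1955]
tool_rot: [-0.061, 0.998, -0.0, -0.001]
ft_force: [-1.0, -3.3, -1.0]
grip_width: 0.0132
grip_force: 20.0
```

```bash
python3 -m jog '{"dp":[[6,2,0],[12,4,0],[20,7,0],[29,10,0],[37,14,0],[45,19,0],[53,24,0],[60,29,0],[68,35,0],[75,41,0],[81,47.5,0],[85,52,0]],"delta_rot":[[0,0,0.035],[0,0,0.07],[0,0,0.122],[0,0,0.175],[0,0,0.227],[0,0,0.279],[0,0,0.332],[0,0,0.384],[0,0,0.436],[0,0,0.489],[0,0,0.541],[0,0,0.576]],"gripper":[-1,-1,-1,-1,-1,-1,-1,-1,-1,-1,-1,-1]}' 20
```

```text
time: 14.35
position: [0.5457, 0.0148, 0.1955]
tool_rot: [0.226, 0.974, 0.001, -0.0]
ft_force: [0.3, -1.8, -0.7]
grip_width: 0.0132
grip_force: 20.0
```

```bash
python3 -m jog '{"dp":[[6,2,0],[12,4,0],[20,7,0],[29,10,0],[37,14,0],[45,19,0],[53,24,0],[60,29,0],[68,35,0],[75,41,0],[79,45,0],[79,45,0]],"delta_rot":[[0,0,0.035],[0,0,0.07],[0,0,0.122],[0,0,0.175],[0,0,0.227],[0,0,0.279],[0,0,0.332],[0,0,0.384],[0,0,0.436],[0,0,0.489],[0,0,0.524],[0,0,0.524]],"gripper":[-1,-1,-1,-1,-1,-1,-1,-1,-1,-1,-1,-1]}' 20
```

```text
time: 15.55
position: [0.4956, 0.0907, 0.1955]
tool_rot: [0.47, 0.883, 0.002, 0.0]
ft_force: [3.4, 2.2, -4.9]
grip_width: 0.0135
grip_force: 20.0
```

At about 72°. Now release and go straight up.

```bash
python3 -m jog '{"dp":[[0,0,0],[0,0,0],[0,0,0],[0,0,0],[0,0,0],[0,0,0],[0,0,0],[0,0,-10],[0,0,-30],[0,0,-60],[0,0,-100],[0,0,-100]],"delta_rot":[[0,0,0],[0,0,0],[0,0,0],[0,0,0],[0,0,0],[0,0,0],[0,0,0],[0,0,0],[0,0,0],[0,0,0],[0,0,0],[0,0,0]],"gripper":[-1,-1,0.3,0.3,0.3,0.3,0.3,0.3,0.3,0.3,0.3,0.3]}' 20
python3 - <<'E'
from h import *
im=robot.camera('top'); cv2.imwrite('pics/top3.png',im[:,:,::-1])
im=robot.camera('scene'); cv2.imwrite('pics/scene3.png',im[:,:,::-1])
E
```

```text
time: 16.75
position: [0.4985, 0.0888, 0.3015]
tool_rot: [0.47, 0.883, 0.003, 0.006]
ft_force: [0.6, 0.3, 0.2]
grip_width: 0.0565
grip_force: 0.0
```

View pics/scene3.png

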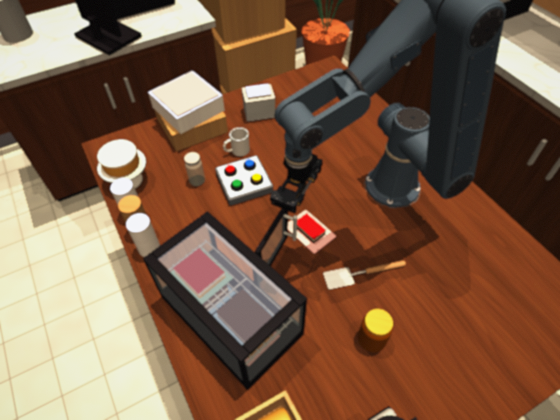

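The door stands open with the handle near (292,226), the other things are undisturbed, and the gripper is above and clear. I'll lift further and confirm the angle.

```bash
python3 -m jog '{"dp":[[0,0,-40],[0,0,-80],[0,0,-80],[0,0,-80],[0,0,-80]],"delta_rot":[[0,0,0],[0,0,0],[0,0,0],[0,0,0],[0,0,0]],"gripper":[0.3,0.3,0.3,0.3,0.3]}'
python3 - <<'E'
from h import *
o=robot.get_obs();M=R.from_quat(o['tool_rot']).as_matrix()
m=robot.camera_model('wrist'); im=robot.camera('wrist')[:,:,::-1].copy()
T=np.eye(4);T[:3,:3]=M;T[:3,3]=o['position'];Ti=np.linalg.inv(T@m['T_tool_cam'])
for d in (62,67,72,77):
    a=.2757-np.radians(d);c,s=np.cos(a),np.sin(a); p=np.array([.6615-.045*c+.17*s,.1455-.045*s-.17*c,.232])
    q=Ti@[*p,1]; u=(m['fx']*q[0]/q[2]+m['cx'],m['fy']*q[1]/q[2]+m['cy']); print(d,np.round(u),w2pix('scene',p).round())
cv2.imwrite('pics/wrist3.png',im)
E
```

```text
time: 17.35
position: [0.4935, 0.0888, 0.3735]
tool_rot: [0.47, 0.883, -0.001, -0.002]
ft_force: [-0.3, -0.8, -0.4]
grip_width: 0.0567
grip_force: 0.0
62 [278. 225.] [287. 211.]
67 [280. 211.] [292. 213.]
72 [283. 197.] [295. 215.]
77 [288. 183.] [299. 218.]
```

View pics/wrist3.png

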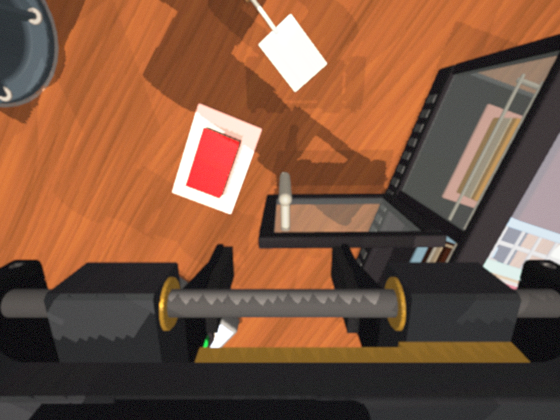

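The bar top is at (285,197), which matches the 72° prediction of (283,197). The door is open and free, and the robot is clear.

```bash
python3 -c "
from rig import robot
print(robot.hand_in())"
```

```text
the job is handed in; nothing more can be done
None
```

I pressed the blue, yellow and green keys fully down in that order without touching red, swung the door open to about 72° by its handle, let go with the robot clear, and handed the job in at about 17 s; the hand-in gave no verdict.

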